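# Switch on the column pump's key isolator

### The job

Take the switch key from its holder block and push it into the keyhole of the grey isolator box: its tongue has to find the hidden slot at the bottom of the hole, so feel for it by pressing lightly and turning until the key drops fully home. Then turn the key clockwise (seen from above) to the stop, so that its flat bow lies across the box in line with the two raised ticks, and leave it there, seated and let go. Do not ram or force the key, and do not disturb the flask, timer and beaker.

Things in the scene. Friction and masses are not known exactly. Their poses are not given: they have to be found in the camera images.
- key: Loose switch key, upright in its holder, tip down, 84 mm tall, 60 to 130 g. Origin: centre of the tip's underside, z up the key, 10 mm above the worktop at the start. From the tip: steel tongue 18 (x) x 5 (y) mm, z 0 to 10 (lowest 3 mm only 16.5 x 3.2); steel barrel, 20 mm diameter, z 10 to 44, lower edge chamfered; 14 mm neck; black flat bow, z 52 to 84. A half turn about z is the same.
- key_bow (a point): Centre of the key's flat black bow, 68 mm above the tip: the place to grip. The bow is 34 mm wide along the key's x, 10 mm thick along its y and 32 mm tall.
- key_holder: Fixed plastic block 56 x 56 x 45 mm with a 21.5 mm round hole, 35 mm deep, in its middle, in which the key stands; origin: centre of its underside.
- isolator: Fixed grey switch box on the worktop, 100 (x) x 120 (y) x 50 mm tall, with a steel collar 37 mm in diameter and 20 mm high on the middle of its top. Origin: centre of its underside, z up; its yaw varies. A small dot on the box's -x side marks off; raised ticks at its +y and -y sides mark on.
- keyhole (a point): Centre of the mouth of the collar's round hole, 70 mm above the worktop. The mouth is a 45 degree funnel, 31 mm wide at the top, narrowing to the 22 mm hole 4 mm lower. The point lies on the lock cylinder's upright axis; axes as the isolator's.
- lock_face (a point): Centre of the lock cylinder's face at the hole's bottom, 49.5 mm above the worktop. A slot 7 mm wide, 11.5 mm deep, crosses it. A misaligned tongue rests on the face; aligned, it drops 10 mm until the barrel's shoulder rests there (home). The slot's angle is NOT reported, nor does this point turn: it starts 0.05 to 0.85 rad clockwise (from above) of the box's x axis.
- on_tick (a point): The raised on tick at the box's +y side (a twin at -y), 33 mm from the hole's axis. The cylinder turns clockwise to a hard stop where its slot is in line with both ticks, and stays where it is left. It has 0.15 N m of friction, so a tongue sliding lightly on its face does not drag it; the tongue has about 0.11 rad of play either way in the slot.
- flask: Bystander: conical glass flask, 64 mm wide, 105 mm tall, origin at the centre of its underside.
- timer: Bystander: small flat digital timer, 62 x 66 x 16 mm, origin at the centre of its underside.
- beaker: Bystander: small glass beaker, 50 mm wide, 58 mm tall, origin at the centre of its underside.

How it is judged:
By the outcome, as a careful person would: the job done as asked, in the order asked, and still so for the second after the job is handed in, with the robot touching nothing.
It also fails if it takes over 56 s, if anything falls off the work surface, if the arm or the gripper's body presses on something with over 40 N, if the wrist force passes 120 N, or if a joint passes its speed limit or range.

### The arm

A 6-joint arm with a two-finger parallel gripper is mounted at the origin on a cart in front of the work surface, level with it; the furniture and walls round the work are solid. World frame = base frame: x ahead of the robot, y to its left, z up, the work surface at z = 0. Lengths are in m, angles in rad, forces in N, time in s.
With the tool pointing down it reaches from about 0.35 to 0.775 m from the base axis. Payload 5.5 kg.
Tool frame: the origin (TCP) lies between the finger pads; the fingertips stand 19 mm ahead of it and the grasp point (between the pads) is the TCP; z points along the fingers, y is the direction in which the jaws open and shut (so a half turn about z gives the same grasp; the last joint's range is limited). The gripper opens to 85 mm and grips with 20 to 120 N. Pads are 22 mm wide; open, the fingers measure 114 mm over their backs; the gripper's body (76 mm by 85 mm) begins 54 mm behind the grasp point. The pads swing forward as they close: fully open they stand 13 mm farther back than shut.
Start: joints at [0.991, 0.313, 0.046, 1.304, 0, 1.431], TCP at [0.245, 0.52, 0.25] pointing down, gripper open.
Joint ranges: [-2.76, 2.76], [-0.86, 1.69], [-1.03, 1.26], [-2.2, 2.34], [-1.47, 1.5], [-3.14, 3.14]. Speed limits (rad/s): [2.57, 2.57, 3.14, 3.14, 3.14, 3.14].

### API

Orientations are given as a unit quaternion [w, x, y, z].
In Python, from workcell import get_state, cams, workorder gives the robot as it stands.
- The arm moves only by the tool play_rows, never from a script. Its argument "series" is text: rows parted by semicolons, each of 7 numbers parted by spaces: the opening in per cent of the stroke, from 0 (shut) to 100 (fully open), then the shift along the tool's x, y, z in cm, then the turn, a rotation vector about the tool's x, y, z in degrees. A call has 1 to 12 rows; each row shifts and turns the commanded pose from where the row before left it, along the tool's axes as they then stand; what a row does not reach is not made up. A row lasts 1/8 s, in which the tool goes at most 62.5 mm and 10.7 degrees, less where a joint would pass 70% of its speed; a pose out of reach is approached as far as the arm can. A call with a gripper value outside its range is refused whole. The fingers move at their own pace and stop on an object; "newtons" is the grip in N (left out, the last holds). Time passes only in rows, so rows that do not move let the fingers close. It gives the time, the measured TCP pose, the force and the opening at its end, in the units of the state.
- get_state(): the state, without advancing time (a new reading comes with each control period).
- cams.read_camera(name): name is "scene" or "top" or "wrist"; returns the picture (400x640x3 uint8, red, green, blue); there is no depth.
- cams.get_calibration(name): a dict with "fx", "fy", "cx", "cy" (pixels), "rvec" (rotation vector, rad) and "tvec" (3), from world to camera coordinates, as OpenCV has them. Camera axes: x right, y down, z forward; pixel columns grow to the right and rows downward; lengths in m; the calibration is good to about 2 mm. A picture is of the moment at which its call begins: read the wrist's pose just before it. get_calibration takes no time and is no camera call; for the wrist camera it gives the pose at the moment of the call.
- workorder.hand_in(): hands the job in, once; it reports no verdict.
The state is a dict: "clock": time; "joint_pos": joint angles; "qvel": joint speeds; "tau": joint torques, N m; "tcp_pos": TCP position; "orientation": TCP orientation; "wrist_force": force on the tool from outside, world axes, zero at the start; "ft_torque": the same for the moment, N m; "finger_gap": finger opening in m.
Only numpy, scipy, OpenCV 4.12 (cv2) and the standard library are available. Lean on these libraries where they do the work, as an engineer would, in place of code of your own. Each camera call takes 0.05 s, during which the arm holds its last target.

## Working session

There is one attempt and no reset: what is moved stays moved. The work goes in short steps, Python scripts to look and compute and a tool call to move; the robot and the scene stay as the last step left them, time stands still between calls to the robot, and variables do not carry over. Pictures are saved under pics/ and viewed, and the job is handed in when it is done.

Besides the shell and the picture viewer there is one more tool, called after "Request:" by a JSON object that holds its "op" and its "data". play_rows: Moves the arm, as the interface text tells. Its arguments: {"type":"object","properties":{"series":{"type":"string"},"newtons":{"type":"number"}},"required":["series"]}

```bash
mkdir -p pics; ls; cat > h.py <<'E'
import numpy as np, cv2
from workcell import get_state, cams, workorder
from scipy.spatial.transform import Rotation as R
def snap(n,f):
    c=cams.get_calibration(n); im=cams.read_camera(n); cv2.imwrite('pics/'+f,cv2.cvtColor(im,cv2.COLOR_RGB2BGR)); np.save('pics/'+f+'.npy',im); return im,c
def ray(c,u,v):
    Rm=R.from_rotvec(np.array(c['rvec']).ravel()).as_matrix(); t=np.array(c['tvec']).ravel()
    d=Rm.T@np.array([(u-c['cx'])/c['fx'],(v-c['cy'])/c['fy'],1]); return -Rm.T@t,d
def onz(c,u,v,z):
    o,d=ray(c,u,v); return o+d*(z-o[2])/d[2]
def proj(c,p):
    Rm=R.from_rotvec(np.array(c['rvec']).ravel()).as_matrix(); q=Rm@np.array(p)+np.array(c['tvec']).ravel()
    return c['fx']*q[0]/q[2]+c['cx'],c['fy']*q[1]/q[2]+c['cy']
E
python3 - <<'E'
from h import *
for n in ['scene','top','wrist']:
    im,c=snap(n,n+'0.png'); print(n,c)
print(get_state())
E
```

```text
pics
scene {'fx': 370.82312299805807, 'fy': 370.82312299805807, 'cx': 315.56975280938957, 'cy': 195.6231824982391, 'rvec': array([ 1.98472515, -0.98746328,  0.53334541]), 'tvec': array([-0.22428442,  0.35039845,  0.44828675])}
top {'fx': 461.2299948917697, 'fy': 461.2299948917697, 'cx': 318.8640060476113, 'cy': 203.68043054066712, 'rvec': array([ 2.13950271, -2.16643365,  0.0972241 ]), 'tvec': array([0.15542055, 0.57512098, 0.95334045])}
wrist {'fx': 316.93210092528625, 'fy': 316.93210092528625, 'cx': 318.90290556580175, 'cy': 206.55278250045626, 'rvec': array([-2.44905881, -1.55538445, -0.21496502]), 'tvec': array([-0.57476091, -0.03577203,  0.37814597])}
{'clock': 0.15, 'joint_pos': array([9.91388510e-01, 3.13824613e-01, 4.52261050e-02, 1.30360826e+00,
       1.60741390e-05, 1.43123554e+00]), 'qvel': array([ 2.09831127e-03, -9.23968067e-04,  2.18312974e-03,  9.52282032e-05,
        7.86536462e-04, -1.15741624e-03]), 'tau': array([ 3.30271760e-03, -4.81065881e+01,  2.98815554e+01,  1.39020159e-02,
       -1.16428960e-04,  6.82201986e-06]), 'tcp_pos': array([0.24461759, 0.51996809, 0.24960991]), 'orientation': array([-2.55614142e-04,  2.18154930e-01,  9.75913894e-01, -6.57314826e-04]), 'wrist_force': array([0.65887076, 1.29984327, 0.14026041]), 'ft_torque': array([0.06823941, 0.05129631, 0.01920505]), 'finger_gap': 0.08570190705676875}
```

View pics/scene0.png

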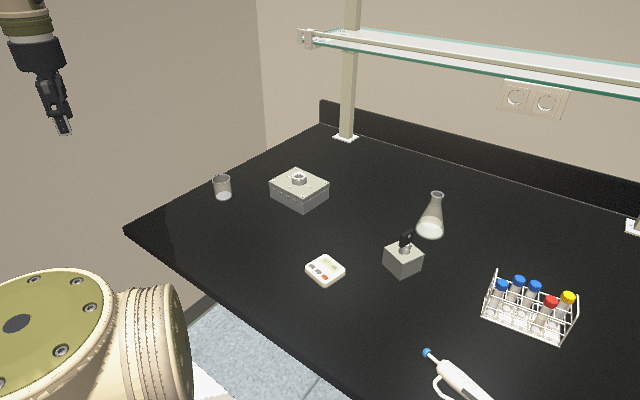

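View pics/top0.png

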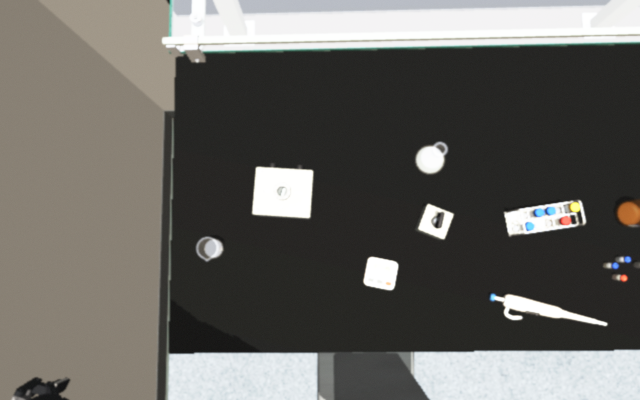

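View pics/wrist0.png

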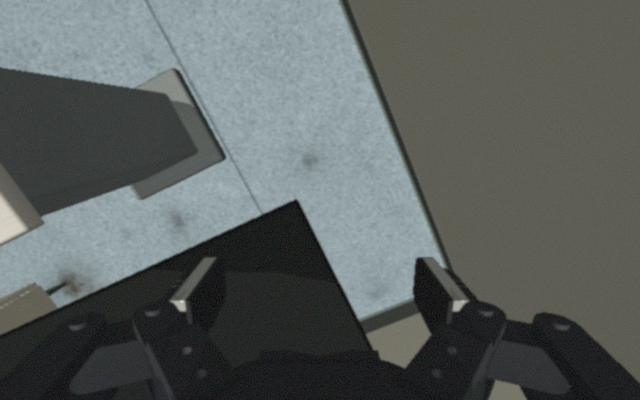

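The top view shows the box at about (283,193), the key in its holder at (436,221), the timer at (381,273), the flask at (430,159) and the beaker at (209,249). Next I'll measure these.

```bash
python3 - <<'E'
from h import *
c=cams.get_calibration('top'); im=np.load('pics/top0.png.npy')
print('cam',ray(c,0,0)[0])
g=im.min(2)
for n,(x0,y0,x1,y1),z in [('box',(240,150,325,230),.05),('holder',(410,195,462,245),.045),('timer',(355,250,405,297),.016)]:
    m=(g[y0:y1,x0:x1]>120).astype(np.uint8)
    cs,_=cv2.findContours(m,0,2); k=max(cs,key=cv2.contourArea)+np.array([x0,y0])
    r=cv2.minAreaRect(k); b=cv2.boxPoints(r); P=np.array([onz(c,*p,z) for p in b])
    e=[P[(i+1)%4]-P[i] for i in range(4)]
    print(n,r,P.mean(0),[(round(np.linalg.norm(v)*1e3,1),round(np.degrees(np.arctan2(v[1],v[0])),1)) for v in e])
for n,p in [('flask',(430,159)),('beaker',(209,249))]: print(n,onz(c,*p,0.0))
for f,(x0,y0,x1,y1) in [('crA.png',(240,150,330,230)),('crB.png',(405,190,465,250))]:
    cv2.imwrite('pics/'+f,cv2.cvtColor(cv2.resize(im[y0:y1,x0:x1],None,fx=7,fy=7,interpolation=2),cv2.COLOR_RGB2BGR))
im=np.load('pics/scene0.png.npy')
for f,(x0,y0,x1,y1) in [('crC.png',(260,155,340,220)),('crD.png',(370,215,440,285))]:
    cv2.imwrite('pics/'+f,cv2.cvtColor(cv2.resize(im[y0:y1,x0:x1],None,fx=8,fy=8,interpolation=2),cv2.COLOR_RGB2BGR))
E
```

```text
cam [0.46608557 0.12699755 1.01509289]
box ((282.28118896484375, 191.8553009033203), (58.72307205200195, 49.09136199951172), 3.7313973903656006) [0.60179483 0.22511957 0.05      ] [(np.float64(105.0), np.float64(-3.4)), (np.float64(125.4), np.float64(-94.7)), (np.float64(104.6), np.float64(175.8)), (np.float64(123.9), np.float64(85.5))]
holder ((435.310302734375, 221.22415161132812), (29.339862823486328, 28.411386489868164), 21.801410675048828) [ 0.53552155 -0.09569618  0.045     ] [(np.float64(60.3), np.float64(-23.5)), (np.float64(60.8), np.float64(-113.0)), (np.float64(60.0), np.float64(156.1)), (np.float64(60.5), np.float64(67.2))]
timer ((380.69232177734375, 273.0384521484375), (32.35915756225586, 30.005765914916992), 11.309932708740234) [0.42816952 0.018122   0.016     ] [(np.float64(63.8), np.float64(-12.6)), (np.float64(69.0), np.float64(-101.9)), (np.float64(63.6), np.float64(166.9)), (np.float64(68.5), np.float64(78.2))]
flask [ 0.67760435 -0.09975239  0.        ]
beaker [0.48375164 0.39215709 0.        ]
```

View pics/crA.png

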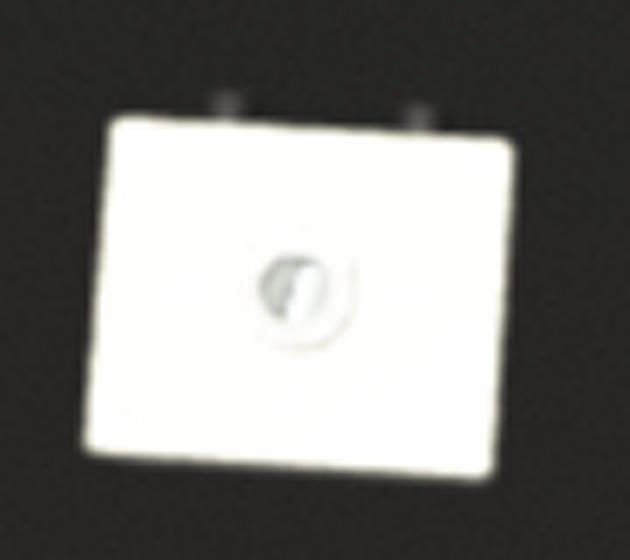

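View pics/crB.png

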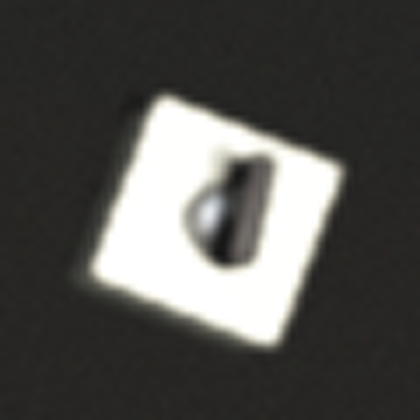

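View pics/crC.png

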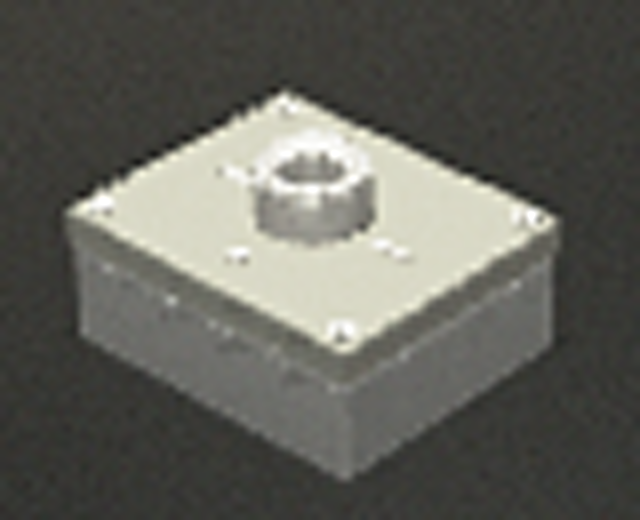

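View pics/crD.png

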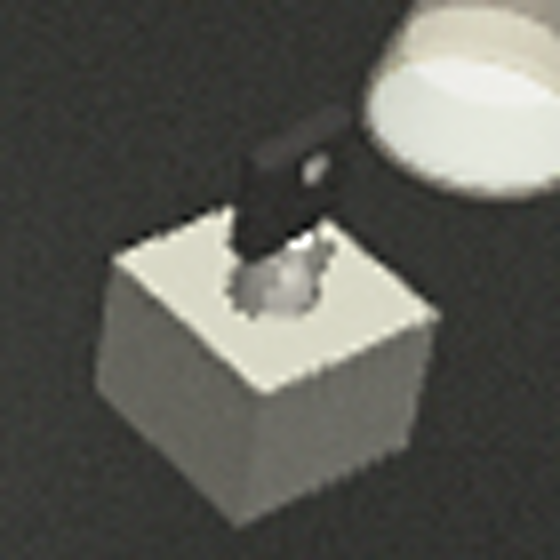

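```bash
cat >> h.py <<'E'
def tool():
    s=get_state(); q=s['orientation']; return s['tcp_pos'],R.from_quat([q[1],q[2],q[3],q[0]]).as_matrix(),s
def rel(p,psi=None):
    t,M,s=tool(); d=M.T@(np.array(p)-t); y=np.degrees(np.arctan2(M[1,1],M[0,1]))
    print('shift cm',np.round(d*100,2),'psi',round(y,2),'tilt',np.round(M[:,2],4)); 
    if psi is not None:
        import numpy
        # rotation vector (tool frame) to get vertical with heading psi
        a=np.radians(psi); T=np.array([[np.sin(a),np.cos(a),0],[-np.cos(a),np.sin(a),0],[0,0,-1]])
        T=np.array([np.cross([np.cos(a),np.sin(a),0],[0,0,-1]),[np.cos(a),np.sin(a),0],[0,0,-1]]).T
        print('rotvec deg',np.round(np.degrees(R.from_matrix(M.T@T).as_rotvec()),2))
    return d
E
python3 - <<'E'
from h import *
c=cams.get_calibration('wrist'); o,d=ray(c,c['cx'],c['cy']); t,M,s=tool()
print('cam in tool',M.T@(o-t),'axis',M.T@d)
rel([.5355,-.0957,.25],80)
E
```

```text
cam in tool [ 6.86963478e-02  1.02017533e-04 -1.23884371e-01] axis [-0.27208568  0.00136061  0.96227207]
shift cm [-5.253e+01 -4.332e+01  1.000e-02] psi 64.8 tilt [-8.0e-04 -1.2e-03 -1.0e+00]
rotvec deg [ -0.08  -0.02 -15.2 ]
```

Request:
{"op": "play_rows", "data": {"series": "100 -3 -2.5 0 0 0 0;100 -4 -3.3 0 0 0 0;100 -4 -3.3 0 0 0 0;100 -4 -3.3 0 0 0 0;100 -4 -3.3 0 0 0 0;100 -4 -3.3 0 0 0 0;100 -4 -3.3 0 0 0 0;100 -4 -3.3 0 0 0 0;100 -4 -3.3 0 0 0 0;100 -4 -3.3 0 0 0 0;100 -4 -3.3 0 0 0 0;100 -3 -2.5 0 0 0 0", "newtons": 40}}

```text
clock: 1.65
tcp_pos: [0.4998, -0.0214, 0.25]
orientation: [-0.0, 0.219, 0.976, 0.0]
wrist_force: [0.1, 0.2, 0.1]
finger_gap: 0.0854
```

```bash
python3 - <<'E'
from h import *
rel([.5355,-.0957,.25],80)
E
```

```text
shift cm [-6.4  -5.19  0.  ] psi 64.72 tilt [-1.e-04  0.e+00 -1.e+00]
rotvec deg [ 0.000e+00 -1.000e-02 -1.528e+01]
```

Request:
{"op": "play_rows", "data": {"series": "100 -3.4 -2.8 0 0 0 0;100 -3 -2.4 0 0 0 0;100 0 0 0 0 0 -7.6;100 0 0 0 0 0 -7.6;100 0 0 0 0 0 0"}}

```text
clock: 2.28
tcp_pos: [0.5349, -0.0938, 0.2499]
orientation: [-0.0, 0.088, 0.996, 0.0]
wrist_force: [-0.1, 0.2, -0.3]
finger_gap: 0.0854
```

```bash
python3 - <<'E'
from h import *
im,c=snap('wrist','w1.png'); im,c=snap('scene','s1.png')
rel([.5355,-.0957,.25],80)
E
```

```text
shift cm [-0.1  -0.2   0.01] psi 79.87 tilt [-4.e-04  2.e-04 -1.e+00]
rotvec deg [ 0.01 -0.02 -0.13]
```

View pics/w1.png

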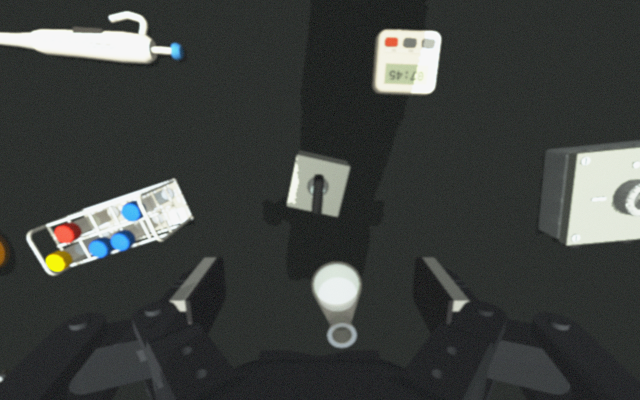

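The key bow shows as a dark bar from about (319,178) to (317,213), near vertical, so it lies close to the tool's x. I'll zoom in and measure it.

```bash
python3 - <<'E'
from h import *
im=np.load('pics/w1.png.npy'); cr=im[140:230,270:370]
cv2.imwrite('pics/cr2.png',cv2.cvtColor(cv2.resize(cr,None,fx=7,fy=6.6,interpolation=cv2.INTER_CUBIC),cv2.COLOR_RGB2BGR))
im=np.load('pics/s1.png.npy'); cr=im[215:285,370:440]
cv2.imwrite('pics/cr3.png',cv2.cvtColor(cv2.resize(cr,None,fx=8,fy=8,interpolation=cv2.INTER_CUBIC),cv2.COLOR_RGB2BGR))
E
```

```text
(no output)
```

View pics/cr2.png

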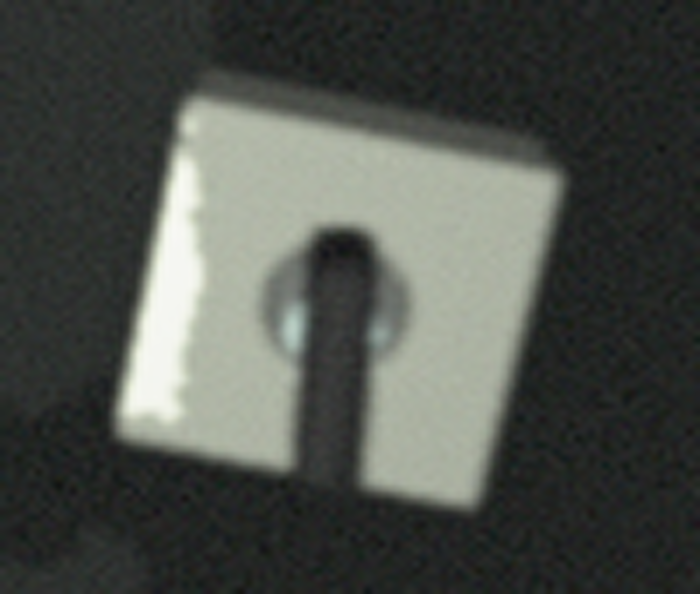

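View pics/cr3.png

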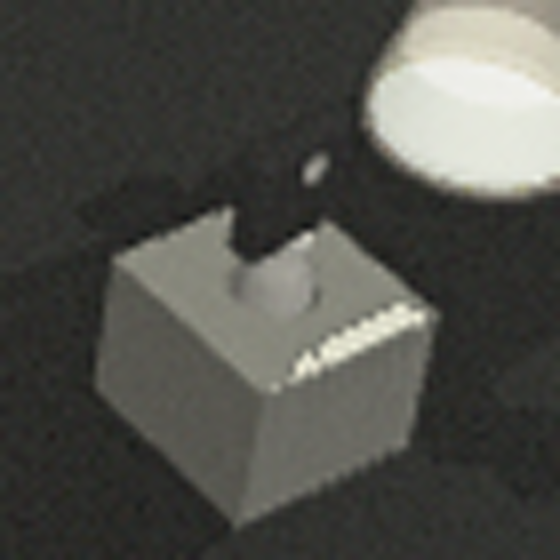

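```bash
python3 - <<'E'
from h import *
c=cams.get_calibration('wrist')
f=lambda x,y:(x/7+270-0.5,y/6.6+140-0.5)
im=np.load('pics/w1.png.npy').astype(int)
for y in (285,340,400,455):
    v=int(round(y/6.6+140)); row=cv2.GaussianBlur(im[v:v+1,300:340].sum(2).astype(np.float32),(1,1),0)[0]/3
    b=np.where(row<95)[0]; 
    # subpixel edges at level 100
    l=b[0];r=b[-1]
    le=300+l-1+(row[l-1]-95)/(row[l-1]-row[l]); re=300+r+(95-row[r])/(row[r+1]-row[r])
    P,Q=onz(c,le,v,.094),onz(c,re,v,.094); print(v,le,re,P[:2],Q[:2],np.linalg.norm(P-Q)*1e3,(P+Q)[:2]/2)
H=np.array([onz(c,*f(*p),.045) for p in [(185,95),(567,170),(478,512),(115,437)]])
print(H,H.mean(0)); 
for i in range(4): d=H[(i+1)%4]-H[i]; print(np.linalg.norm(d),np.degrees(np.arctan2(d[1],d[0])))
E
```

```text
183 312.65217393636703 323.9759036898613 [ 0.522684   -0.09667952] [ 0.52447138 -0.08665464] 10.182971157427191 [ 0.52357769 -0.09166708]
192 313.15671640634537 322.49557518959045 [ 0.53093051 -0.09772819] [ 0.53241661 -0.08939509] 8.464572276592449 [ 0.53167356 -0.09356164]
201 312.2016806602478 321.9035088419914 [ 0.53907464 -0.10010635] [ 0.54063118 -0.09138034] 8.8637420190843 [ 0.53985291 -0.09574334]
209 311.7360000014305 321.1499999910593 [ 0.54648575 -0.10190523] [ 0.54800722 -0.09337766] 8.662235121714247 [ 0.54724648 -0.09764144]
[[ 0.4993229  -0.11078618  0.045     ]
 [ 0.52079808 -0.05716771  0.045     ]
 [ 0.57432729 -0.07920492  0.045     ]
 [ 0.55182013 -0.132188    0.045     ]] [ 0.5365671 -0.0948367  0.045    ]
0.057759187721960474 68.17299443891588
0.0578879594442205 -22.37625912951564
0.057565433490276444 -113.01574060604074
0.05669212851775518 157.82049995913007
```

Request:
{"op": "play_rows", "data": {"series": "100 0 0 0 0 0 4.4;100 -0.19 -0.05 3 0 0 0;100 0 0 4 0 0 0;100 0 0 4 0 0 0;100 0 0 3 0 0 0;100 0 0 2 0 0 0;100 0 0 1 0 0 0;100 0 0 0 0 0 0"}}

```text
clock: 3.38
tcp_pos: [0.5365, -0.0944, 0.08]
orientation: [-0.0, 0.126, 0.992, 0.0]
wrist_force: [-0.4, 0.3, 0.1]
finger_gap: 0.0852
```

```bash
python3 - <<'E'
from h import *
im,c=snap('wrist','w2.png')
rel([.5366,-.0948,.08],75.5); print(get_state()['wrist_force'])
E
```

```text
shift cm [ 0.04 -0.03  0.07] psi 75.58 tilt [ 5.e-04 -1.e-04 -1.e+00]
rotvec deg [0.   0.03 0.08]
[-0.22166664 -0.23657916 -0.81120588]
```

View pics/w2.png

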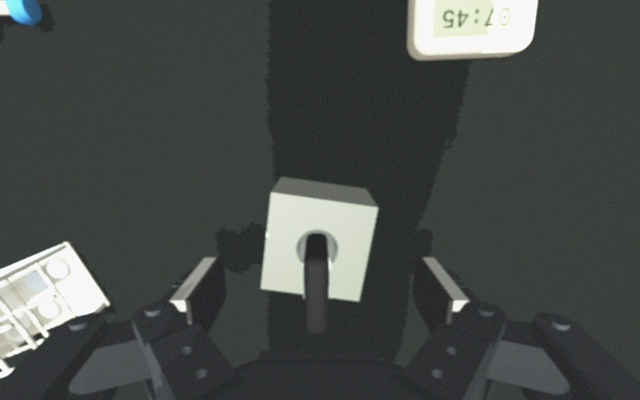

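The bow stands centred between the fingers (x≈317) and runs vertically in the picture. I'll close the gripper.

Request:
{"op": "play_rows", "data": {"series": "40 0 0 0 0 0 0;20 0 0 0 0 0 0;0 0 0 0 0 0 0;0 0 0 0 0 0 0;0 0 0 0 0 0 0;0 0 0 0 0 0 0;0 0 0 0 0 0 0;0 0 0 0 0 0 0", "newtons": 40}}

```text
clock: 4.42
tcp_pos: [0.5369, -0.0949, 0.0806]
orientation: [0.0, 0.125, 0.992, -0.0]
wrist_force: [-0.9, -1.1, 4.8]
finger_gap: 0.0095
```

```bash
python3 - <<'E'
from h import *
im,c=snap('wrist','w3.png')
rel([.5366,-.0948,.08],75.5); s=get_state();print(s['wrist_force'],s['ft_torque'],s['finger_gap'])
E
```

```text
shift cm [ 0.04 -0.    0.06] psi 75.59 tilt [ 5.e-04 -4.e-04 -1.e+00]
rotvec deg [-0.02  0.03  0.09]
[-1.28057008 -1.84233026  5.41446389] [-0.37015163  0.22578946  0.02290708] 0.00943514992989983
```

View pics/w3.png

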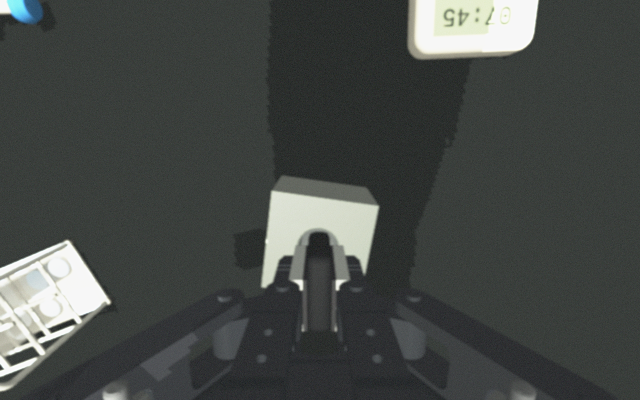

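Request:
{"op": "play_rows", "data": {"series": "0 0 0 -0.5 0 0 0;0 0 0 -1 0 0 0;0 0 0 -3 0 0 0;0 0 0 -4 0 0 0;0 0 0 -5 0 0 0;0 0 0 -3.5 0 0 0;0 0 1 0 0 0 0;0 0.3 4 0 0 0 0;0 0.3 5 0 0 0 0;0 0.3 5 0 0 0 0;0 0.3 5 0 0 0 0;0 0.2 5 0 0 0 0"}}

```text
clock: 5.98
tcp_pos: [0.5844, 0.1533, 0.2489]
orientation: [-0.001, 0.125, 0.992, 0.0]
wrist_force: [0.9, -0.1, -0.8]
finger_gap: 0.0096
```

Request:
{"op": "play_rows", "data": {"series": "0 0.3 5 0 0 0 0;0 0 2 0 0 0 0;0 0 0.6 0 0 0 0;0 0 0 0 0 0 -5;0 0 0 0 0 0 -5;0 0 0 0 0 0 0;0 0 0 0 0 0 0"}}

```text
clock: 6.85
tcp_pos: [0.6013, 0.2244, 0.2503]
orientation: [-0.0, 0.04, 0.999, -0.0]
wrist_force: [-0.3, -0.5, -1.5]
finger_gap: 0.0097
```

```bash
python3 - <<'E'
from h import *
im,c=snap('wrist','w4.png'); im,c=snap('scene','s4.png')
rel([.602,.225,.25],85.8); s=get_state();print(s['wrist_force'],s['ft_torque'],s['finger_gap'],s['clock'])
E
```

```text
shift cm [-0.07  0.03  0.03] psi 85.51 tilt [-2.e-04 -0.e+00 -1.e+00]
rotvec deg [-0.   -0.01 -0.29]
[-0.50721614  0.52957876 -0.98700944] [ 0.0063177  -0.01706213 -0.02074029] 0.009195489112395988 6.95
```

View pics/w4.png

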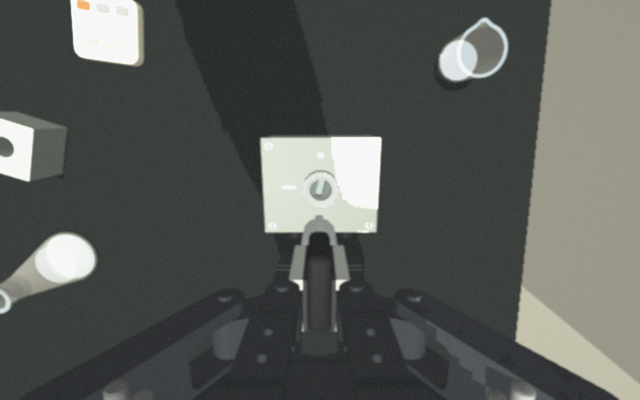

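View pics/s4.png

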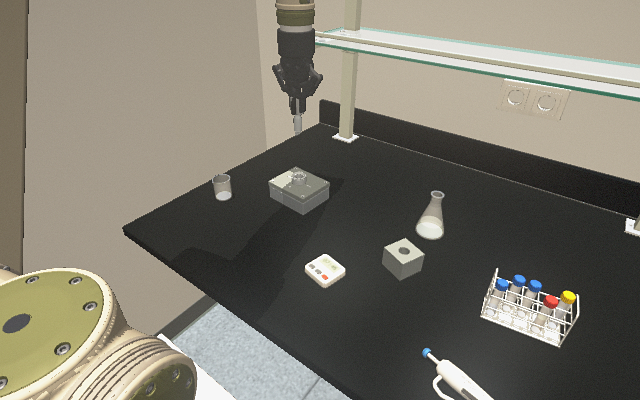

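The key is held. The off dot at (320,155) is on the robot side, the left tick is at (288,187), and the collar is at about (319,189). Now I'll measure the box and collar.

```bash
python3 - <<'E'
from h import *
c=cams.get_calibration('wrist'); im=np.load('pics/w4.png.npy')
cr=im[125:245,250:395]
cv2.imwrite('pics/cr4.png',cv2.cvtColor(cv2.resize(cr,None,fx=5,fy=5,interpolation=cv2.INTER_CUBIC),cv2.COLOR_RGB2BGR))
cr=im[160:220,280:360]
cv2.imwrite('pics/cr5.png',cv2.cvtColor(cv2.resize(cr,None,fx=10,fy=10,interpolation=cv2.INTER_CUBIC),cv2.COLOR_RGB2BGR))
E
```

```text
(no output)
```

View pics/cr4.png

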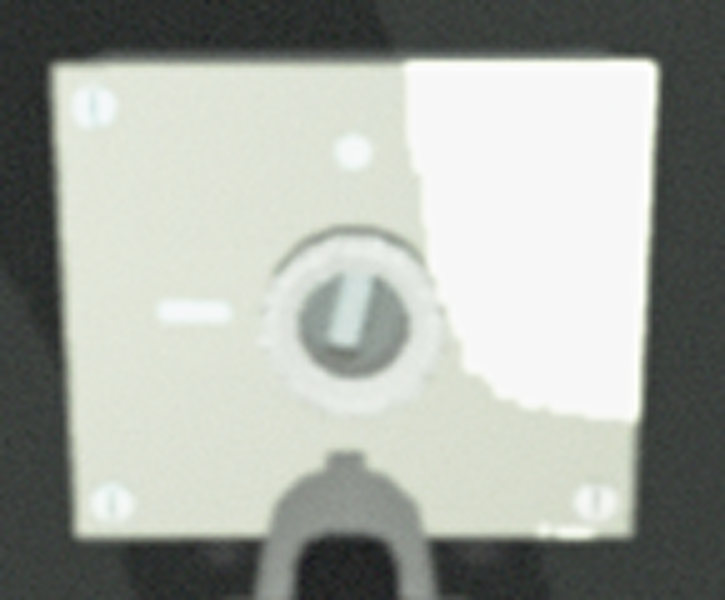

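View pics/cr5.png

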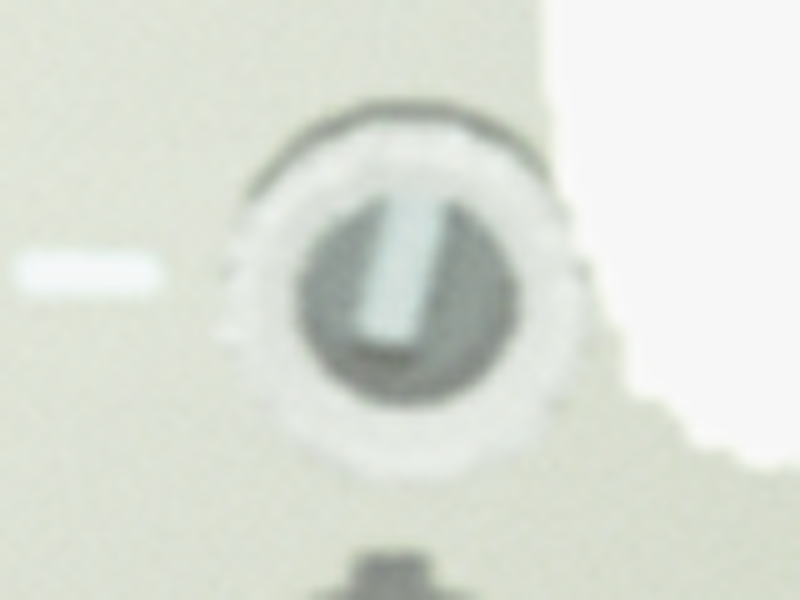

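```bash
python3 - <<'E'
from h import *
c=cams.get_calibration('wrist')
g=lambda x,y:(x/10+280-.45,y/10+160-.45); f=lambda x,y:(x/5+250-.4,y/5+125-.4)
def ang(a,b): d=b-a; return np.degrees(np.arctan2(d[1],d[0])),np.linalg.norm(d)
for z in (.0495,.038):
  P=[onz(c,*g(*p),z) for p in [(388,200),(358,335),(450,205),(415,345)]]
  print(z,'slot',ang(P[0],P[1]),ang(P[2],P[3]),'width',np.linalg.norm(P[0]-P[2]),np.mean(P,0))
# collar outer: left 230,right 582,bottom 478 top ~118 ; hole inner 300..518, 195?..407 
for n,pts,z in [('collar',[(232,300),(582,300),(405,118),(405,478)],.07),('hole22',[(298,300),(519,300),(408,190),(408,408)],.066)]:
  Q=[onz(c,*g(*p),z) for p in pts]; print(n,'lateral',(Q[0]+Q[1])/2,np.linalg.norm(Q[0]-Q[1]),'long',(Q[2]+Q[3])/2,np.linalg.norm(Q[2]-Q[3]))
B=[onz(c,*f(*p),.05) for p in [(52,62),(658,62),(635,538),(76,538)]]
print('box',np.mean(B,0),[ang(B[i],B[(i+1)%4]) for i in range(4)])
print('tick',onz(c,*f(195,312),.051),'dot',onz(c,*f(352,152),.05))
# key tip in image: 
t,M,s=tool(); print('tip exp',proj(c,t+M[:,2]*.070))
E
```

```text
0.0495 slot (np.float64(-16.837540870158897), np.float64(0.014756654143231702)) (np.float64(-18.031416246370785), np.float64(0.015397407293744005)) width 0.00647090475703132 [0.60313118 0.22602198 0.0495    ]
0.038 slot (np.float64(-16.837540870158893), np.float64(0.015279262720942953)) (np.float64(-18.031416246370817), np.float64(0.01594270821684753)) width 0.006700072581848013 [0.60561914 0.22587602 0.038     ]
collar lateral [0.60156448 0.22648948 0.07      ] 0.0343945847662893 long [0.60163435 0.22628578 0.07      ] 0.0362137036565435
hole22 lateral [0.60247916 0.2265896  0.066     ] 0.022003302338719426 long [0.60247985 0.22653914 0.066     ] 0.022218160655056492
box [0.60295228 0.22692351 0.05      ] [(np.float64(85.53629806575634), np.float64(0.12132405640891451)), (np.float64(-4.220945055400007), np.float64(0.10138856569891704)), (np.float64(-94.48564973986716), np.float64(0.12165483874149029)), (np.float64(175.59215673197312), np.float64(0.10134110254809596))]
tick [0.60057045 0.19360189 0.051     ] dot [0.57021485 0.2287485  0.05      ]
tip exp (np.float64(318.50992980923616), np.float64(226.96642619448215))
```

```bash
python3 - <<'E'
from h import *
rel([.6024,.2265,.15],82)
E
```

```text
shift cm [-0.1   0.18 10.03] psi 85.51 tilt [-2.e-04 -0.e+00 -1.e+00]
rotvec deg [-0.   -0.01  3.51]
```

Request:
{"op": "play_rows", "data": {"series": "0 -0.1 0.18 2 0 0 0;0 0 0 3 0 0 0;0 0 0 3 0 0 0;0 0 0 1.5 0 0 0;0 0 0 0.5 0 0 3.5;0 0 0 0 0 0 0;0 0 0 0 0 0 0"}}

```text
clock: 7.82
tcp_pos: [0.603, 0.2272, 0.1512]
orientation: [0.001, 0.068, 0.998, 0.0]
wrist_force: [-0.4, -0.3, -1.3]
finger_gap: 0.0093
```

```bash
python3 - <<'E'
from h import *
im,c=snap('wrist','w5.png'); im2,_=snap('scene','s5.png')
cv2.imwrite('pics/cr6.png',cv2.cvtColor(cv2.resize(im[150:290,230:410],None,fx=4,fy=4,interpolation=cv2.INTER_CUBIC),cv2.COLOR_RGB2BGR))
cv2.imwrite('pics/cr7.png',cv2.cvtColor(cv2.resize(im2[120:220,250:350],None,fx=6,fy=6,interpolation=cv2.INTER_CUBIC),cv2.COLOR_RGB2BGR))
rel([.6024,.2265,.15],82);s=get_state();print(s['wrist_force'],s['ft_torque'])
E
```

```text
shift cm [ 0.05 -0.07  0.11] psi 82.13 tilt [ 1.4e-03  4.0e-04 -1.0e+00]
rotvec deg [0.03 0.08 0.13]
[ 0.62952556  0.61657147 -1.17759136] [-0.03264794  0.05103124 -0.00368489]
```

View pics/cr6.png

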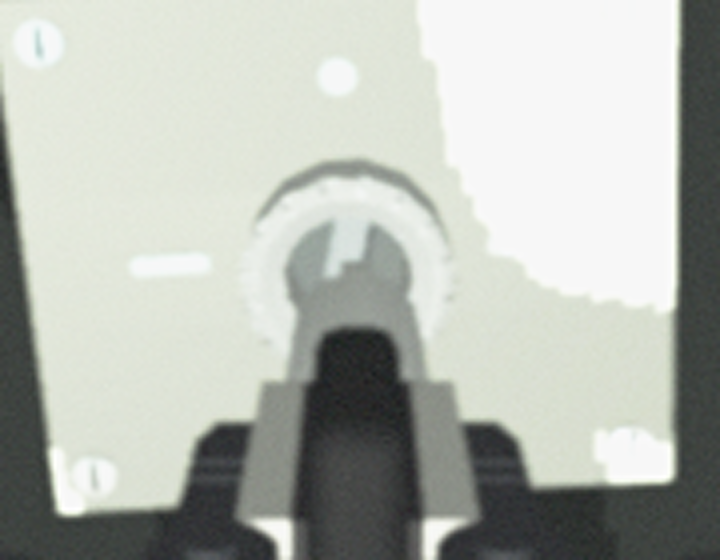

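View pics/cr7.png

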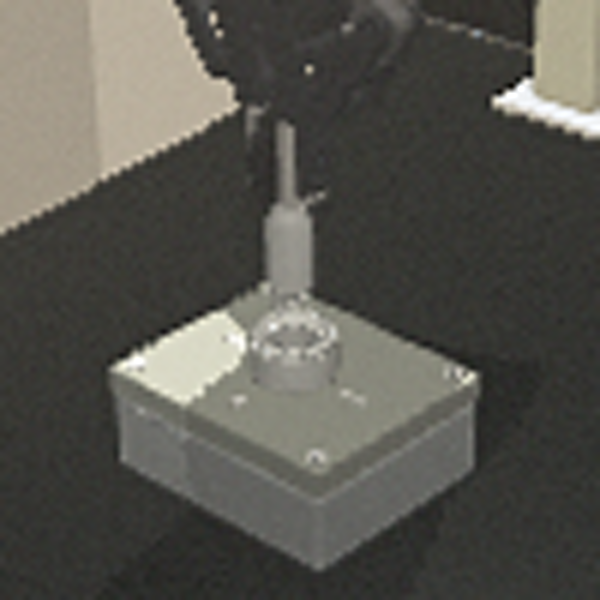

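```bash
python3 - <<'E'
from h import *
c=cams.get_calibration('scene');t,M,s=tool()
f=lambda p:tuple((np.array(proj(c,p))-[250,120])*6)
print('tip',f(t+M[:,2]*.0706),'shoulder',f(t+M[:,2]*.0606),'neck',f(t+M[:,2]*.0266),'hole',f([.6024,.2265,.07]), 'x+5mm',f([.6074,.2265,.07]),'y+5',f([.6024,.2315,.07]))
E
```

```text
tip (np.float64(287.4561113608837), np.float64(302.5533139102529)) shoulder (np.float64(286.97487840069516), np.float64(281.4098345666041)) neck (np.float64(285.2932940923281), np.float64(207.5276485363168)) hole (np.float64(288.21338623738404), np.float64(325.777509353643)) x+5mm (np.float64(295.80998576160425), np.float64(320.88326766926394)) y+5 (np.float64(278.85949607054226), np.float64(322.00573738546757))
```

```bash
python3 - <<'E'
from h import *
cw=cams.get_calibration('wrist');cs=cams.get_calibration('scene');t,M,s=tool()
f=lambda p:np.round((np.array(proj(cw,p))-[230,150])*4,1)
for n,d in [('tip',.0706),('shoulder',.0606),('neck',.0266)]: print(n,f(t+M[:,2]*d))
print('hole',f([.6024,.2265,.07]),'hole22',f([.6024,.2265,.066]),'collar L/R',f([.6024,.208,.07]),f([.6024,.245,.07]))
w=np.load('pics/w5.png.npy').astype(float).mean(2); sc=np.load('pics/s5.png.npy').astype(float).mean(2)
np.set_printoptions(linewidth=250,precision=0,suppress=True)
for v in (212,216,220,224,228,232): print(v,w[v,284:350])
print('scene')
for v in (156,160,164,168,172,174,176,178,180,182): print(v,sc[v,286:312])
E
```

```text
tip [353.8 307. ]
shoulder [353.8 328.5]
neck [353.8 420.8]
hole [349.2 283. ] hole22 [349.3 275.7] collar L/R [241.9 297.1] [457.2 268.8]
212 [226. 226. 226. 225. 225. 227. 227. 228. 231. 233. 234. 234. 233. 229. 226. 226. 226. 222. 206. 176. 160. 159. 159. 159. 157. 157. 160. 167. 192. 213. 218. 223. 223. 222. 222. 218. 201. 162. 146. 152. 159. 158. 156. 159. 157. 157. 175. 207. 224.
 228. 228. 228. 230. 233. 233. 234. 230. 223. 214. 214. 221. 222. 223. 220. 222. 222.]
216 [225. 226. 224. 224. 226. 229. 231. 233. 233. 235. 234. 232. 228. 225. 227. 224. 215. 185. 157. 151. 157. 158. 157. 154. 157. 158. 166. 193. 214. 220. 209. 180. 155. 147. 149. 143. 143. 144. 145. 153. 156. 156. 158. 157. 159. 156. 148. 150. 183.
 218. 229. 230. 229. 230. 234. 235. 232. 227. 227. 226. 224. 222. 221. 221. 220. 222.]
220 [225. 225. 226. 225. 225. 227. 233. 234. 235. 236. 235. 231. 228. 228. 229. 228. 221. 187. 150. 137. 146. 153. 155. 161. 154. 152. 152. 155. 157. 152. 151. 146. 147. 147. 149. 149. 151. 149. 147. 148. 147. 148. 148. 148. 151. 153. 146. 143. 169.
 210. 229. 231. 229. 232. 233. 237. 2
[... 1726 characters left out ...]
114.  68.  46.  55.]
174 [211. 210. 213. 208. 131. 128. 145. 170. 177. 245. 183. 128. 163. 164. 123. 178. 180. 166. 158. 184. 132. 133. 134. 133. 132. 133.]
176 [212. 175. 241. 248. 235. 117. 163. 161. 128. 120. 135. 139. 140. 141. 134. 127. 113. 135. 163. 178. 142. 131. 131. 133. 134. 134.]
178 [210. 209. 212. 213. 223. 129. 148. 153. 198. 195. 187. 142. 193. 193. 146. 186. 192. 151. 113. 125. 111. 134. 132. 133. 133. 128.]
180 [211. 212. 213. 219. 133. 122. 113. 121. 134. 133. 140. 164. 166. 164. 148. 143. 133. 141. 131. 121. 109. 133. 135. 130. 134. 129.]
182 [216. 146. 142. 131. 132. 128. 120. 123. 128. 134. 137. 142. 146. 141. 143. 143. 137. 134. 124. 119. 132. 132. 132. 131. 129. 132.]
```

Request:
{"op": "play_rows", "data": {"series": "0 0.03 -0.05 0.5 0 0 0;0 0 0 0.5 0 0 0;0 0 0 0.4 0 0 0;0 0 0 0.3 0 0 0;0 0 0 0.3 0 0 0;0 0 0 0.2 0 0 0;0 0 0 0.2 0 0 0;0 0 0 0 0 0 0"}}

```text
clock: 8.93
tcp_pos: [0.602, 0.2266, 0.1262]
orientation: [-0.0, 0.069, 0.998, -0.0]
wrist_force: [-0.3, -0.5, -1.1]
finger_gap: 0.0093
```

```bash
cat > st.py <<'E'
from h import *
rel([.6024,.2265,.1201],82);s=get_state();print(s['tcp_pos'],s['wrist_force'],s['ft_torque'],s['clock'],s['finger_gap'])
E
python3 st.py
```

```text
shift cm [-0.04 -0.    0.61] psi 82.1 tilt [-2.e-04 -0.e+00 -1.e+00]
rotvec deg [-0.   -0.01  0.1 ]
[0.60204496 0.2265901  0.12616274] [-0.31017594 -0.4939607  -1.11931591] [ 0.05838817 -0.00048264 -0.01583938] 8.925 0.009300907710543479
```

Request:
{"op": "play_rows", "data": {"series": "0 0 0 0.15 0 0 0;0 0 0 0.15 0 0 0;0 0 0 0.1 0 0 0;0 0 0 0.1 0 0 0;0 0 0 0.05 0 0 0;0 0 0 0.05 0 0 0;0 0 0 0 0 0 0"}}

```text
clock: 9.8
tcp_pos: [0.6022, 0.2266, 0.1203]
orientation: [0.0, 0.069, 0.998, 0.0]
wrist_force: [0.0, -0.1, -0.8]
finger_gap: 0.0095
```

```bash
python3 st.py
```

```text
shift cm [-0.02 -0.01  0.02] psi 82.1 tilt [ 1.e-04  1.e-04 -1.e+00]
rotvec deg [0.   0.01 0.1 ]
[0.60217035 0.22663943 0.12030342] [ 0.04787861 -0.094262   -0.83206546] [-0.02179202 -0.07834742 -0.04468738] 9.8 0.009534425392035825
```

Request:
{"op": "play_rows", "data": {"series": "0 0 0 0.04 0 0 0;0 0 0 0.04 0 0 0;0 0 0 0 0 0 0"}}

```text
clock: 10.18
tcp_pos: [0.6021, 0.2266, 0.1195]
orientation: [0.0, 0.069, 0.998, -0.0]
wrist_force: [-0.4, -0.9, -1.5]
finger_gap: 0.0094
```

```bash
python3 st.py
```

```text
shift cm [-0.03 -0.   -0.06] psi 82.1 tilt [ 0. -0. -1.]
rotvec deg [-0.   0.   0.1]
[0.60213623 0.22658376 0.11947111] [-0.39339958 -0.88225465 -1.4601074 ] [-0.01923456 -0.07391667 -0.02352425] 10.175 0.009437468482007579
```

Request:
{"op": "play_rows", "data": {"series": "0 0 0 0.04 0 0 0;0 0 0 0.04 0 0 0;0 0 0 0 0 0 0"}}

```text
clock: 10.55
tcp_pos: [0.6021, 0.2266, 0.1187]
orientation: [-0.0, 0.069, 0.998, -0.0]
wrist_force: [0.5, -0.9, -1.4]
finger_gap: 0.0095
```

```bash
python3 st.py
```

```text
shift cm [-0.03 -0.   -0.14] psi 82.1 tilt [-0. -0. -1.]
rotvec deg [-0.  -0.   0.1]
[0.60210504 0.22658497 0.11866853] [ 0.53650362 -0.85397726 -1.38423745] [-0.0987968  -0.04568934 -0.02450939] 10.55 0.00952907969886492
```

Request:
{"op": "play_rows", "data": {"series": "0 0 0 0.04 0 0 0;0 0 0 0.04 0 0 0;0 0 0 0.04 0 0 0;0 0 0 0 0 0 0"}}

```text
clock: 11.05
tcp_pos: [0.6022, 0.2266, 0.1178]
orientation: [0.0, 0.069, 0.998, 0.0]
wrist_force: [-1.5, 0.1, 1.2]
finger_gap: 0.0096
```

```bash
python3 st.py
```

```text
shift cm [-0.02 -0.01 -0.23] psi 82.1 tilt [ 4.e-04  1.e-04 -1.e+00]
rotvec deg [0.01 0.02 0.1 ]
[0.60222988 0.22662294 0.11778992] [-1.47954911  0.11054117  1.22865944] [-0.1268523   0.08513718  0.00483613] 11.05 0.009554835906317592
```

Request:
{"op": "play_rows", "data": {"series": "0 0 0 0.03 0 0 0;0 0 0 0 0 0 1.5;0 0 0 0 0 0 1.5;0 0 0 0 0 0 0"}}

```text
clock: 11.55
tcp_pos: [0.6023, 0.2268, 0.1175]
orientation: [0.0, 0.095, 0.995, 0.0]
wrist_force: [-0.8, 0.1, 3.9]
finger_gap: 0.0095
```

```bash
python3 st.py
```

```text
shift cm [-0.01 -0.03 -0.26] psi 79.08 tilt [ 6.e-04  4.e-04 -1.e+00]
rotvec deg [ 0.03  0.03 -2.92]
[0.60233546 0.22677427 0.11746582] [-0.75202215  0.06148001  3.9333963 ] [-0.00958235  0.15165656 -0.01024634] 11.55 0.009506690715264334
```

Request:
{"op": "play_rows", "data": {"series": "0 0 0 0 0 0 1.5;0 0 0 0 0 0 1.5;0 0 0 0 0 0 0"}}

```text
clock: 11.92
tcp_pos: [0.6019, 0.2265, 0.1165]
orientation: [-0.0, 0.121, 0.993, -0.0]
wrist_force: [-0.1, -0.6, -1.0]
finger_gap: 0.0094
```

```bash
python3 st.py
```

```text
shift cm [-0.05  0.02 -0.36] psi 76.08 tilt [-9.e-04 -3.e-04 -1.e+00]
rotvec deg [-0.03 -0.05 -5.92]
[0.60186029 0.22646147 0.11650842] [-0.09874647 -0.55884325 -0.97495755] [-0.12955337 -0.09377836 -0.00399567] 11.925 0.009407993452265612
```

Request:
{"op": "play_rows", "data": {"series": "0 0 0 0.05 0 0 1.5;0 0 0 0.05 0 0 1.5;0 0 0 0.1 0 0 0;0 0 0 0.1 0 0 0;0 0 0 0.1 0 0 0;0 0 0 0 0 0 0"}}

```text
clock: 12.68
tcp_pos: [0.6021, 0.2266, 0.1131]
orientation: [-0.0, 0.147, 0.989, 0.0]
wrist_force: [-0.1, -0.3, -0.8]
finger_gap: 0.0094
```

```bash
python3 st.py
```

```text
shift cm [-0.03 -0.01 -0.7 ] psi 73.1 tilt [-0.e+00  1.e-04 -1.e+00]
rotvec deg [ 0.  -0.  -8.9]
[0.60214704 0.22663636 0.11309953] [-0.09279674 -0.34683407 -0.83273221] [-0.1176119  -0.10732438 -0.0491208 ] 12.675 0.009407441347031073
```

Free descent. I'll continue until the shoulder touches.

Request:
{"op": "play_rows", "data": {"series": "0 0 0 0.1 0 0 0;0 0 0 0.1 0 0 0;0 0 0 0.05 0 0 0;0 0 0 0 0 0 0"}}

```text
clock: 13.18
tcp_pos: [0.6021, 0.2266, 0.1106]
orientation: [-0.0, 0.147, 0.989, 0.0]
wrist_force: [1.1, 0.4, -2.0]
finger_gap: 0.0095
```

```bash
python3 st.py
```

```text
shift cm [-0.03 -0.   -0.95] psi 73.1 tilt [-1.e-04  0.e+00 -1.e+00]
rotvec deg [ 0.  -0.  -8.9]
[0.60208247 0.22660891 0.11062252] [ 1.0872591   0.38363421 -1.97367618] [-0.08234718 -0.14720432  0.01924507] 13.175 0.0094605527310087
```

Request:
{"op": "play_rows", "data": {"series": "0 0 0 0.05 0 0 0;0 0 0 0.05 0 0 0;0 0 0 0 0 0 0"}}

```text
clock: 13.55
tcp_pos: [0.6022, 0.2267, 0.1101]
orientation: [0.0, 0.147, 0.989, 0.0]
wrist_force: [-0.1, -0.2, 2.7]
finger_gap: 0.0094
```

```bash
python3 st.py
```

```text
shift cm [-0.02 -0.01 -1.  ] psi 73.1 tilt [ 5.e-04  1.e-04 -1.e+00]
rotvec deg [ 0.01  0.03 -8.9 ]
[0.60222304 0.22665271 0.11013974] [-0.1220238  -0.19984531  2.70046785] [-0.21797431  0.11634406  0.05534415] 13.55 0.009448236284177217
```

Request:
{"op": "play_rows", "data": {"series": "0 0 0 0 0 0 0;0 0 0 0 0 0 4;0 0 0 0 0 0 5;0 0 0 0 0 0 5;0 0 0 0 0 0 5;0 0 0 0 0 0 5;0 0 0 0 0 0 0", "newtons": 60}}

```text
clock: 14.42
tcp_pos: [0.602, 0.2263, 0.1102]
orientation: [0.0, 0.349, 0.937, -0.0]
wrist_force: [-2.2, -2.8, 5.5]
finger_gap: 0.009
```

```bash
python3 st.py
```

```text
shift cm [-0.01  0.04 -0.99] psi 49.15 tilt [ 2.e-04 -6.e-04 -1.e+00]
rotvec deg [-3.000e-02  2.000e-02 -3.285e+01]
[0.60204398 0.22628976 0.1101812 ] [-2.22701825 -2.81315077  5.51740583] [-0.59146528  0.48682778  0.07373269] 14.425 0.008954649340296552
```

Request:
{"op": "play_rows", "data": {"series": "0 0 0 0 0 0 5;0 0 0 0 0 0 5;0 0 0 0 0 0 5;0 0 0 0 0 0 5;0 0 0 0 0 0 5;0 0 0 0 0 0 5;0 0 0 0 0 0 5;0 0 0 0 0 0 5;0 0 0 0 0 0 5;0 0 0 0 0 0 0;0 0 0 0 0 0 0"}}

```text
clock: 15.8
tcp_pos: [0.6023, 0.2264, 0.1102]
orientation: [0.0, 0.68, 0.733, 0.0]
wrist_force: [-1.6, -1.7, 5.3]
finger_gap: 0.009
```

```bash
python3 st.py
```

```text
shift cm [ 0.01  0.01 -0.99] psi 4.26 tilt [ 6.e-04 -3.e-04 -1.e+00]
rotvec deg [ 2.000e-02  4.000e-02 -7.774e+01]
[0.60228922 0.22643143 0.11017443] [-1.58890616 -1.72995722  5.26237843] [-0.58577178  0.33491481  0.04822246] 15.8 0.009021388661206154
```

Request:
{"op": "play_rows", "data": {"series": "0 0 0 0 0 0 2;0 0 0 0 0 0 2;0 0 0 0 0 0 2;0 0 0 0 0 0 2;0 0 0 0 0 0 0"}}

```text
clock: 16.42
tcp_pos: [0.6023, 0.2264, 0.1102]
orientation: [0.0, 0.73, 0.684, 0.0]
wrist_force: [-0.6, -3.4, 5.8]
finger_gap: 0.0092
```

```bash
python3 st.py
```

```text
shift cm [ 0.01  0.01 -0.99] psi -3.75 tilt [ 7.e-04 -4.e-04 -1.e+00]
rotvec deg [ 2.000e-02  5.000e-02 -8.575e+01]
[0.60231496 0.22637758 0.11018468] [-0.55089534 -3.40388455  5.78276626] [-0.60760103  0.29127444  0.12230741] 16.425 0.009199152030885093
```

Request:
{"op": "play_rows", "data": {"series": "0 0 0 0 0 0 1.5;0 0 0 0 0 0 1.5;0 0 0 0 0 0 0"}}

```text
clock: 16.8
tcp_pos: [0.6023, 0.2264, 0.1102]
orientation: [0.0, 0.747, 0.664, 0.0]
wrist_force: [-1.0, -2.6, 6.1]
finger_gap: 0.009
```

```bash
python3 st.py
```

```text
shift cm [ 0.01  0.01 -0.99] psi -6.75 tilt [ 6.e-04 -4.e-04 -1.e+00]
rotvec deg [ 2.000e-02  4.000e-02 -8.875e+01]
[0.60230262 0.22639625 0.11016645] [-1.00161255 -2.55163759  6.06266001] [-0.57241735  0.27929119  0.15562187] 16.8 0.008988106378786715
```

Request:
{"op": "play_rows", "data": {"series": "0 0 0 0 0 0 1;0 0 0 0 0 0 1;0 0 0 0 0 0 0"}}

```text
clock: 17.18
tcp_pos: [0.6024, 0.2264, 0.1102]
orientation: [0.0, 0.759, 0.651, 0.0]
wrist_force: [-0.1, -3.0, 5.2]
finger_gap: 0.0092
```

```bash
python3 st.py
```

```text
shift cm [ 0.01  0.   -0.99] psi -8.74 tilt [ 7.e-04 -4.e-04 -1.e+00]
rotvec deg [ 2.000e-02  5.000e-02 -9.074e+01]
[0.60236454 0.22639058 0.11017829] [-0.08017965 -3.03312583  5.15545333] [-0.58566678  0.278383    0.13921693] 17.175 0.009226623342570918
```

Request:
{"op": "play_rows", "data": {"series": "0 0 0 0 0 0 1;0 0 0 0 0 0 1;0 0 0 0 0 0 0"}}

```text
clock: 17.55
tcp_pos: [0.6024, 0.2264, 0.1102]
orientation: [0.0, 0.77, 0.638, 0.0]
wrist_force: [-1.7, -2.1, 5.5]
finger_gap: 0.0089
```

```bash
python3 st.py
```

```text
shift cm [ 0.01 -0.   -0.99] psi -10.74 tilt [ 8.e-04 -4.e-04 -1.e+00]
rotvec deg [ 3.000e-02  5.000e-02 -9.274e+01]
[0.60239749 0.2264039  0.11021031] [-1.74959449 -2.13145618  5.49936144] [-0.49759724  0.23866836  0.17940607] 17.55 0.008851554492914937
```

Request:
{"op": "play_rows", "data": {"series": "0 0 0 0 0 0 1;0 0 0 0 0 0 0;0 0 0 0 0 0 0"}}

```text
clock: 17.92
tcp_pos: [0.6024, 0.2264, 0.1102]
orientation: [0.0, 0.776, 0.631, 0.0]
wrist_force: [-1.8, -2.9, 4.6]
finger_gap: 0.0091
```

```bash
python3 st.py
```

```text
shift cm [ 0.01 -0.   -0.99] psi -11.73 tilt [ 8.e-04 -3.e-04 -1.e+00]
rotvec deg [ 3.000e-02  5.000e-02 -9.373e+01]
[0.60239943 0.22639791 0.11018501] [-1.78644031 -2.86030478  4.59688782] [-0.61167764  0.32184857  0.12405856] 17.925 0.009139755425528591
```

Request:
{"op": "play_rows", "data": {"series": "0 0 0 0 0 0 1;0 0 0 0 0 0 1;0 0 0 0 0 0 0"}}

```text
clock: 18.3
tcp_pos: [0.6024, 0.2264, 0.1102]
orientation: [0.0, 0.787, 0.617, 0.0]
wrist_force: [-1.3, -3.2, 4.9]
finger_gap: 0.009
```

```bash
python3 - <<'E'
from h import *
im,c=snap('wrist','w6.png'); cv2.imwrite('pics/cr8.png',cv2.cvtColor(cv2.resize(im[130:330,190:450],None,fx=3,fy=3,interpolation=cv2.INTER_CUBIC),cv2.COLOR_RGB2BGR))
E
python3 st.py
```

```text
shift cm [ 0.01 -0.   -0.99] psi -13.74 tilt [ 8.e-04 -3.e-04 -1.e+00]
rotvec deg [ 3.000e-02  5.000e-02 -9.574e+01]
[0.60239333 0.22640308 0.11018246] [-0.3840028  -1.80795764  4.91331258] [-0.55824795  0.26684657  0.14110084] 18.35 0.008638518421872618
```

View pics/cr8.png

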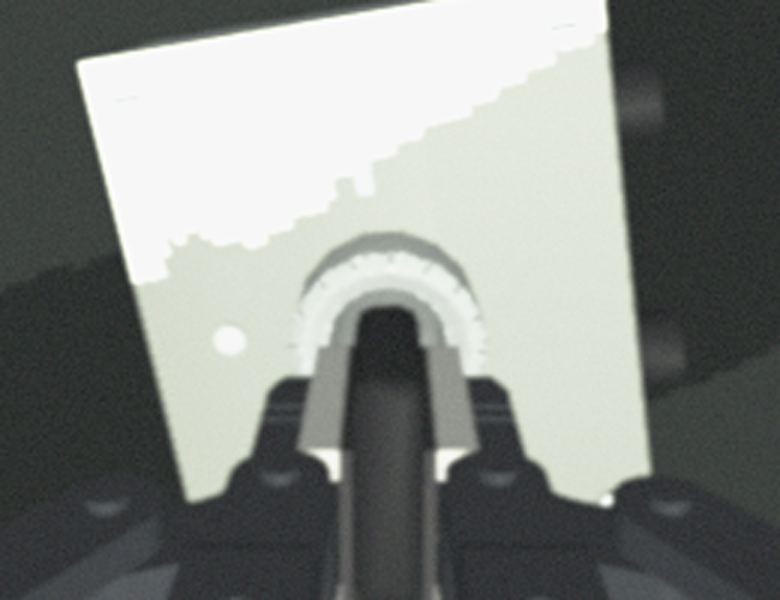

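Request:
{"op": "play_rows", "data": {"series": "5 0 0 0 0 0 0;15 0 0 0 0 0 0;40 0 0 0 0 0 0;60 0 0 0 0 0 0;60 0 0 0 0 0 0;60 0 0 -2 0 0 0;60 0 0 -4 0 0 0;60 0 0 -4 0 0 0;60 0 0 -2 0 0 0;60 0 0 0 0 0 0"}}

```text
clock: 19.6
tcp_pos: [0.6032, 0.2269, 0.2316]
orientation: [0.001, 0.787, 0.616, 0.002]
wrist_force: [0.9, 0.1, -0.0]
finger_gap: 0.0512
```

```bash
python3 - <<'E'
from h import *
im,c=snap('wrist','w7.png'); cv2.imwrite('pics/cr9.png',cv2.cvtColor(cv2.resize(im[110:260,220:420],None,fx=4,fy=4,interpolation=cv2.INTER_CUBIC),cv2.COLOR_RGB2BGR))
E
python3 st.py
```

```text
shift cm [-3.000e-02 -1.000e-02  1.098e+01] psi -13.89 tilt [ 1.2e-03  4.0e-04 -1.0e+00]
rotvec deg [ 8.000e-02  2.000e-02 -9.589e+01]
[0.60242648 0.22673993 0.22991021] [-1.43887944  0.01937892 -0.04682862] [0.01006258 0.05194083 0.05972209] 19.65 0.05138241731564587
```

View pics/cr9.png

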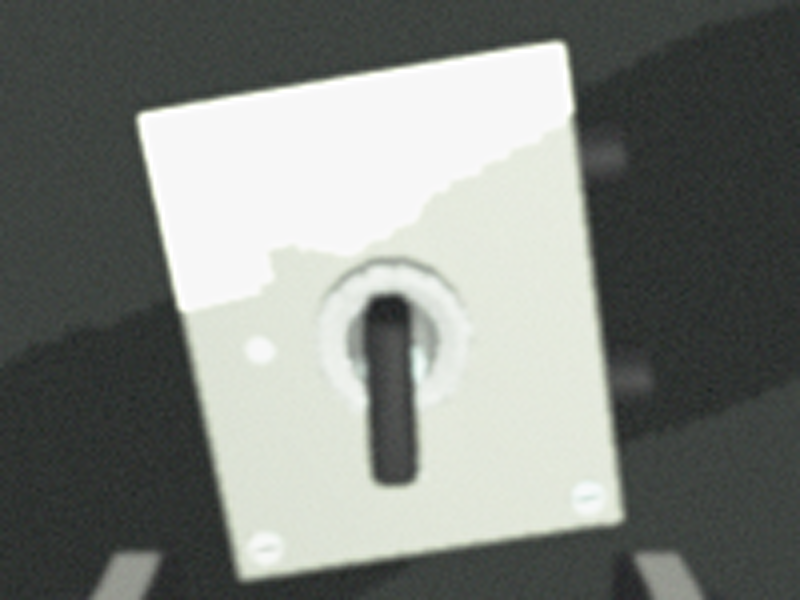

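```bash
python3 - <<'E'
from h import *
c=cams.get_calibration('wrist'); w=np.load('pics/w7.png.npy').astype(float).mean(2)
C=[];L=[];Rr=[]
for v in range(196,228):
    r=w[v,300:335]; b=np.where(r[5:30]<110)[0]+5
    if len(b)<6: continue
    l,rr=b[0],b[-1]; le=300+l-1+(r[l-1]-110)/(r[l-1]-r[l]); re=300+rr+(110-r[rr])/(r[rr+1]-r[rr])
    L.append(onz(c,le,v,.1235)[:2]);Rr.append(onz(c,re,v,.1235)[:2])
for A in (L,Rr):
    A=np.array(A); vx,vy,x,y=cv2.fitLine(A.astype(np.float32),2,0,.01,.01).ravel(); a=np.degrees(np.arctan2(vy,vx)); print('edge ang',a,A[0],A[-1])
M=(np.array(L)+np.array(Rr))/2; print(len(L),M[0],M[-1],M.mean(0),np.linalg.norm(np.array(L)-np.array(Rr),axis=1).mean())
f=lambda x,y:(x/4+220-.4,y/4+110-.4)
B=[onz(c,*f(*p),.05) for p in [(138,115),(565,40),(623,520),(240,580)]]
for i in range(4):
    d=B[(i+1)%4]-B[i]; print(np.linalg.norm(d),np.degrees(np.arctan2(d[1],d[0])))
print(np.mean(B,0))
# height check: near end of bow top / far end
print('bow ends at top', onz(c,*f(389,318),.1235), onz(c,*f(395,484),.1235))
E
```

```text
edge ang 79.589516 [0.59961172 0.24026649] [0.5955716  0.21600099]
edge ang 79.61781 [0.60821263 0.23814267] [0.60339104 0.21406918]
32 [0.60391217 0.23920458] [0.59948132 0.21503508] [0.6018132  0.22720355] 0.00819859208262159
0.10106200213641468 -4.185628625993541
0.1202714377136577 -94.70319097390032
0.10018293463695133 175.71088378045442
0.120085759275349 85.71551780119727
[0.60161485 0.22626054 0.05      ]
bow ends at top [0.60567687 0.24420599 0.1235    ] [0.59890338 0.21215202 0.1235    ]
```

The bow sits 6.0° past the tick line, which matches the tongue's 0.11 rad of play with the cylinder on its stop. I'll regrip and turn the bow back about 5.5°, inside the play, so it lines up with the ticks.

Request:
{"op": "play_rows", "data": {"series": "60 0 0 0 0 0 -3.3;60 0 0 4 0 0 0;60 0 0 4 0 0 0;60 0 0 2.5 0 0 0;60 0 0 1.2 0 0 0;60 0 0 0.2 0 0 0;30 0 0 0 0 0 0;10 0 0 0 0 0 0;0 0 0 0 0 0 0;0 0 0 0 0 0 0;0 0 0 0 0 0 0;0 0 0 0 0 0 0", "newtons": 30}}

```text
clock: 21.15
tcp_pos: [0.6027, 0.2269, 0.1119]
orientation: [0.0, 0.769, 0.639, 0.001]
wrist_force: [-1.2, 0.7, 5.7]
finger_gap: 0.0096
```

```bash
python3 st.py
```

```text
shift cm [-0.04 -0.02 -0.82] psi -10.6 tilt [ 1.9e-03  7.0e-04 -1.0e+00]
rotvec deg [ 1.20e-01  3.00e-02 -9.26e+01]
[0.60270188 0.22685615 0.11194339] [-1.22113072  0.67550527  5.74374835] [ 0.04178781  0.31755144 -0.0431687 ] 21.15 0.009645808712828401
```

Request:
{"op": "play_rows", "data": {"series": "0 0 0 0 0 0 -2;0 0 0 0 0 0 -2;0 0 0 0 0 0 -1.5;0 0 0 0 0 0 0;5 0 0 0 0 0 0;15 0 0 0 0 0 0;40 0 0 0 0 0 0;60 0 0 0 0 0 0;60 0 0 0 0 0 0;60 0 0 -3 0 0 0;60 0 0 -5 0 0 0;60 0 0 -4 0 0 0"}}

```text
clock: 22.65
tcp_pos: [0.6022, 0.2266, 0.2323]
orientation: [0.0, 0.738, 0.675, 0.0]
wrist_force: [-0.1, 0.4, -0.6]
finger_gap: 0.0515
```

Request:
{"op": "play_rows", "data": {"series": "60 0 0 0 0 0 0;60 0 0 0 0 0 0"}}

```text
clock: 22.9
tcp_pos: [0.6019, 0.2265, 0.23]
orientation: [-0.0, 0.738, 0.675, -0.0]
wrist_force: [-0.5, 0.8, -0.5]
finger_gap: 0.0512
```

```bash
python3 - <<'E'
from h import *
im,c=snap('wrist','w8.png'); cv2.imwrite('pics/cr10.png',cv2.cvtColor(cv2.resize(im[110:260,220:420],None,fx=4,fy=4,interpolation=cv2.INTER_CUBIC),cv2.COLOR_RGB2BGR))
c=cams.get_calibration('wrist'); w=im.astype(float).mean(2)
L=[];Rr=[]
for v in range(196,226):
    r=w[v,300:335]; b=np.where(r[3:32]<110)[0]+3
    if len(b)<6: continue
    l,rr=b[0],b[-1]; le=300+l-1+(r[l-1]-110)/(r[l-1]-r[l]); re=300+rr+(110-r[rr])/(r[rr+1]-r[rr])
    L.append(onz(c,le,v,.1235)[:2]);Rr.append(onz(c,re,v,.1235)[:2])
for A in (L,Rr):
    A=np.array(A); vx,vy,x,y=cv2.fitLine(A.astype(np.float32),2,0,.01,.01).ravel(); print('edge ang',np.degrees(np.arctan2(vy,vx)))
im2,_=snap('scene','s8.png')
cv2.imwrite('pics/s8b.png',cv2.cvtColor(im2,cv2.COLOR_RGB2BGR)[100:300,180:500].repeat(2,0).repeat(2,1))
s=get_state(); print(s['clock'],s['tcp_pos'],s['wrist_force'])
E
```

```text
edge ang 87.33061
edge ang 87.697464
23.0 [0.6012928  0.2263982  0.22891387] [-0.56289793 -0.30590638  1.0133791 ]
```

View pics/cr10.png

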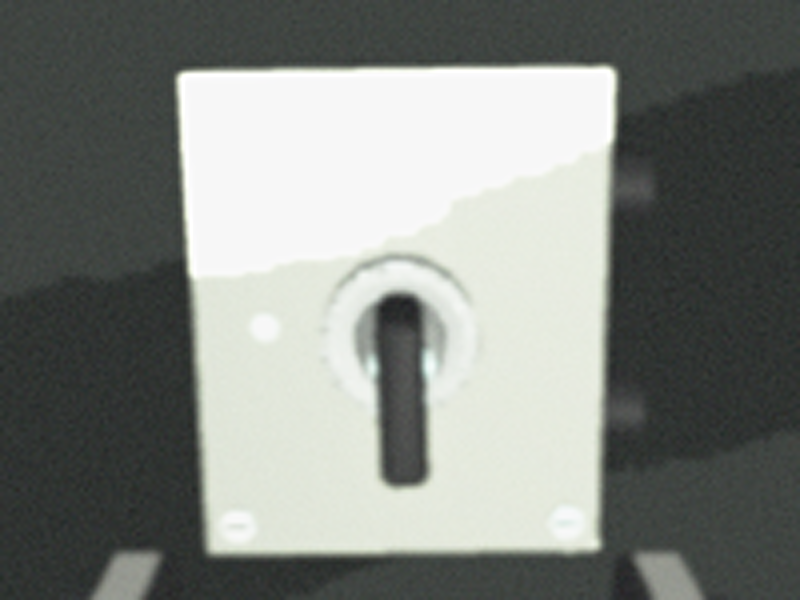

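View pics/s8b.png

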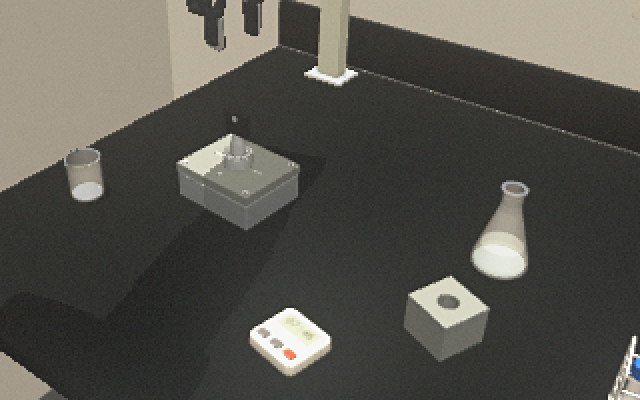

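```bash
python3 -c "
from h import *
print(workorder.hand_in(), get_state()['clock'])"
```

```text
the job is handed in; nothing more can be done
the job is handed in; nothing more can be done
```

The key is seated in the isolator, turned clockwise to the stop, let go, and the job is handed in at about 23 s. I found the slot by pressing lightly and turning; the drop came as I turned past about 0.2 rad clockwise of the box's x axis. The key then went home with a tool height of 0.1101 m, exactly as predicted.

- **At the stop:** the bow settled 6.0° past the tick line and followed no further, while the gripper turned about 3° more and slipped on it. That lead matches the tongue's 0.11 rad of play. I judged the stop from the bow's angle, because the wrist torque showed no clear step (it stayed at 0.12–0.18 N m).
- **Bow alignment:** I regripped and turned the bow back 5.5° within the play. The last picture showed it about 2° counterclockwise of the tick line. It measured a turn of about 7.9° rather than 5.5°, a disagreement of about 2° that I left. Either figure is less than the 12° or so of total play, so the cylinder should not have moved.
- **Forces and surroundings:** net wrist force read about 7 N or less at every check. The flask, timer and beaker looked undisturbed in the last scene picture, and the open gripper was clear above the key.

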